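# Raise the feed-track barrier and push the lock cylinder through

## Robot

A 6-joint arm with a two-finger parallel gripper is mounted at the origin on a cart in front of the work surface, level with it; the furniture and walls round the work are solid. World frame = base frame: x ahead of the robot, y to its left, z up, the work surface at z = 0. Lengths are in m, angles in rad, forces in N, time in s.
With the tool pointing down it reaches from about 0.35 to 0.775 m from the base axis. Payload 7.3 kg.
Tool frame: the origin (TCP) lies at the very end of the fingers, on their centre line; the grasp point (between the pads) lies 19 mm behind it; z points along the fingers, y is the line along which they close (so a half turn about z gives the same grasp; the last joint's range is limited). The gripper opens to 92 mm and grips with 3 to 60 N. Pads are 19 mm wide; open, the fingers measure 130 mm over their backs; the gripper's body (75 mm by 190 mm) begins 47 mm behind the grasp point.
Start: joints at [1.102, 0.342, 1.524, -0, 1.275, -0.146], TCP at [0.167, 0.498, 0.227] pointing down, gripper open.
Joint ranges: [-2.53, 2.53], [-0.77, 2.02], [0.04, 2.7], [-1, 4.14], [0.28, 2.66], [-3.11, 3.11]. Speed limits (rad/s): [2.57, 2.57, 3.14, 3.14, 3.14, 3.14].

## Interface

Orientations are given as [roll, pitch, yaw] about the fixed x, y, z axes, in that order (R = Rz(yaw) Ry(pitch) Rx(roll)).
In Python, from cell import * gives the robot as it stands.
- The arm moves only by the tool step_arm, never from a script. Its argument "commands" is a list of rows, each a list of 7 numbers: the opening, from 0 (shut) to 1 (fully open), then the shift along the world's x, y, z in cm, then the turn, a rotation vector about the world's x, y, z in rad. A call has 1 to 5 rows; each row is the pose to reach, as a shift and turn from the pose commanded when the call began; what a row does not reach only later rows make up. A row lasts 1/12 s, in which the tool goes at most 41.7 mm and 7.16 degrees, less where a joint would pass 70% of its speed; a pose out of reach is approached as far as the arm can. A call with a gripper value outside its range is refused whole. The fingers move at their own pace and stop on an object; "grip_force" is the grip in N (left out, the last holds). Time passes only in rows, so rows that repeat a pose let the fingers close. It gives the time, the measured TCP pose, the force, the opening and the grip force at its end, in the units of the state.
- observe(): the state, without advancing time (a new reading comes with each control period).
- read_camera(name): name is "scene" or "top" or "wrist"; returns the picture (420x560x3 uint8, red, green, blue); there is no depth.
- camera_model(name): a dict with "vfov" (degrees; the focal length in pixels is half the picture's height over the tangent of half this angle, whatever the lens; pixels are square), "cx", "cy" (the principal point, pixels), "world_to_cam" (4x4, takes a point from world to camera coordinates). Camera axes: x right, y up, looking along -z (the intrinsics and any distortion apply to the point x, -y, -z); pixel columns grow to the right and rows downward; lengths in m; the calibration is good to about 2 mm. A picture is of the moment at which its call begins: read the wrist's pose just before it. camera_model takes no time and is no camera call; for the wrist camera it gives the pose at the moment of the call.
- hand_in(): hands the job in; it is judged then, once.
The state is a dict: "time": time; "qpos": joint angles; "qvel": joint speeds; "joint_efforts": joint torques, N m; "tool_pos": TCP position; "tool_rot": TCP orientation; "contact_force": force on the tool from outside, world axes, zero at the start; "torque": the same for the moment, N m; "opening": finger opening in m; "grip_force": force on a finger pad.
Only numpy, scipy, OpenCV 4.12 (cv2) and the standard library are available. Lean on these libraries where they do the work, as an engineer would, in place of code of your own. Each camera call takes 0.05 s, during which the arm holds its last target. There are 200 camera calls.

## Task

Push the weighted barrier arm of the feed track up past its balance point so that it stays raised by itself, then push the lock cylinder that lies in the track along under it until it rests against the end stop. The cylinder must slide in the track and not be lifted, and the padlock, the jar and the other lock cylinder beside the track must be left where they are.

Things in the scene. Friction and masses are not known exactly. Their poses are not given: they have to be found in the camera images.
- feed_track: Fixed aluminium feed track. Origin on the desk under the middle of the lane at the gate line; x along the lane towards the end stop (away from the robot, within 0.45 rad), y across the lane to the pivot post, z up. Bed x -170 to +100 mm, 56 mm wide, floor at z 28 mm, near end open; side rails 42 mm apart, tops at z 36 mm; rubber feet 72 mm wide.
- end_stop (a point): Foot of the end stop's near face, at the lane floor, 88 mm past the gate line; the steel block is 24 mm high and as wide as the bed.
- pivot (a point): Pivot axis of the barrier arm, 110 mm to the +y side of the lane's middle and 80 mm above the desk, along the track's x. It sits in a post of two grey cheeks, 118 mm high, x -17 to +17 mm, y 94 to 130 mm, on a foot plate x -30 to +30, y 27 to 177 mm, 8 mm thick.
- barrier_arm (a joint): Angle of the barrier arm, rad: 0 = down, boom level across the lane (start); grows as the boom's free end rises; 1.75 = at its back stop, leaning past upright to the post's side. Balance at about 1.18: below, it falls shut; above, it falls back to 1.75 and stays. About 0.4 to 0.65 N up at the free end raises it; no spring.
- boom_end (a point): Free end of the boom, on its middle line, 200 mm from the pivot; when down, 90 mm to the -y side of the lane's middle and 80 mm above the desk. Boom: straight bar 12 mm wide, 10 mm high, clear beneath outside the lane. A drop plate 38 mm wide, 110 mm from the pivot, hangs to 47 mm below the middle line, turns with the boom and shuts the lane.
- counterweight (a point): Centre of the steel counterweight, a disc 34 mm in diameter, 18 mm thick, axis along the track's x, on a tail 50 mm from the pivot on the far side from the lane, 30 degrees above the boom's line when the arm is down; it sinks as the boom rises.
- cylinder_mid (a point): Middle of the length of the brass lock cylinder lying flat and loose in the lane, 8.5 mm above its underside; 0.13 to 0.27 kg, 62 mm long along the lane, 33 mm wide (37 with its cam), 17 mm high, this point 2.5 mm off the middle of its width. Starts 55 to 100 mm before the gate line; against the end stop it is 57 mm past it.
- padlock: Bystander: brass padlock lying flat on the desk, 67 x 40 x 15 mm, left of the lane in front of the post; origin under its middle.
- pin_jar: Bystander: screw-lid jar of pins, 44 mm diameter, 48 mm high, between the lane and the padlock; origin under its middle.
- other_cylinder: Bystander: steel-coloured lock cylinder, 37 x 72 x 17 mm, flat on the desk on the far side of the boom, right of the lane; origin under its middle.
Not all that is in view belongs to the job. What is shaped like the part that bears cylinder_mid but black or blue is not meant.

How it is judged:
On the way, in this order (a step that is already met when the one before it is completed fails the run):
1. the barrier arm is up past its balance point, at its back stop (value of joint barrier_arm above 1.6 rad), for 0.3 s.
2. the lock cylinder lies against the end stop (x of cylinder_mid in the frame of feed_track above 0.05 m), for 0.2 s.
At the end, for the whole second after the job is handed in: The barrier arm stands raised by itself (joint above 1.6 rad) and the lock cylinder lies flat in the lane within 7 mm of the end stop (its middle 50 to 66 mm past the gate line, within 16 mm of the lane's middle line, 32 to 42 mm above the desk) (value of joint barrier_arm above 1.6 rad and x of cylinder_mid in the frame of feed_track between 0.05 and 0.066 m and y of cylinder_mid in the frame of feed_track between -0.016 and 0.016 m and z of cylinder_mid in the frame of feed_track between 0.032 and 0.042 m); the robot touches nothing.
It fails at once if the lock cylinder is lifted in the lane (its middle more than 15 mm above where it lies) (z of cylinder_mid in the frame of feed_track above 0.0515 m).
It fails at once if the lock cylinder passes the gate line while the barrier is down (x of cylinder_mid in the frame of feed_track above 0 m and value of joint barrier_arm below 1 rad).
It fails at once if the padlock is moved by more than 25 mm (distance of padlock from where it was at the start of the episode above 0.025 m).
It fails at once if the jar of pins is moved by more than 25 mm (distance of pin_jar from where it was at the start of the episode above 0.025 m).
It fails at once if the lock cylinder lying on the desk is moved by more than 25 mm (distance of other_cylinder from where it was at the start of the episode above 0.025 m).
It also fails if it takes over 58 s, if anything falls off the work surface, if the arm or the gripper's body presses on something with over 40 N, if the wrist force passes 120 N, or if a joint passes its speed limit or range.

## Working session

There is one attempt and no reset: what is moved stays moved. The work goes in short steps, Python scripts to look and compute and a tool call to move; the robot and the scene stay as the last step left them, time stands still between calls to the robot, and variables do not carry over. Pictures are saved under pics/ and viewed, at most 10 in all, crops included, and the job is handed in when it is done.

Besides the shell and the picture viewer there is one more tool, called after "Request:" as name(argument=value, ...), one argument or row to a line, values as JSON. step_arm: Moves the arm, as the interface text tells. Its arguments: {"type":"object","properties":{"commands":{"type":"array"},"grip_force":{"type":"number"}},"required":["commands"]}

```bash
mkdir -p pics
python3 - <<'E'
from cell import *
import cv2
for n in("scene","top"):
    cv2.imwrite(f"pics/{n}0.png",read_camera(n)[:,:,::-1]); m=camera_model(n); print(n,m)
print(observe())
E
```

```text
scene {'vfov': 43.63073927080527, 'cx': 278.305951383886, 'cy': 208.33659613188874, 'world_to_cam': array([[ 0.73411826, -0.67887058, -0.01432226, -0.3617754 ],
       [ 0.3992868 ,  0.41452897,  0.81776267, -0.31335887],
       [-0.54921802, -0.60605319,  0.57537735, -0.91706576],
       [ 0.        ,  0.        ,  0.        ,  1.        ]])}
top {'vfov': 52.19732339931851, 'cx': 277.2082586008288, 'cy': 208.34186892589494, 'world_to_cam': array([[-0.02090891, -0.99972166, -0.01092835,  0.04797495],
       [ 0.98429242, -0.02250037,  0.17510617, -0.54881963],
       [-0.17530333, -0.00709541,  0.9844889 , -0.89588804],
       [ 0.        ,  0.        ,  0.        ,  1.        ]])}
{'time': 0.1, 'qpos': array([ 1.10199843e+00,  3.42647265e-01,  1.52489361e+00,  1.09025243e-07,
        1.27536648e+00, -1.45996868e-01]), 'qvel': array([-0.00028581, -0.00078758, -0.00035325,  0.0016287 , -0.00068885,
       -0.00083676]), 'joint_efforts': array([ 2.01902323e-03, -4.32001591e+01, -2.44696337e+01,  7.19021377e-02,
        5.25810686e-02,  9.63775278e-06]), 'tool_pos': array([0.16636478, 0.4975852 , 0.22612718]), 'tool_rot': array([-3.14029195e+00, -1.91364737e-04,  2.81879147e+00]), 'contact_force': array([ 0.03882155,  0.22413184, -0.61028303]), 'torque': array([-0.02920828, -0.03508264, -0.0225267 ]), 'grip_force': 0.0, 'opening': 0.09200480445035619}
```

View pics/scene0.png

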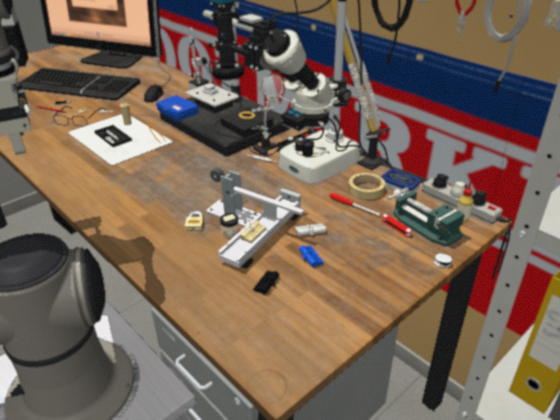

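View pics/top0.png

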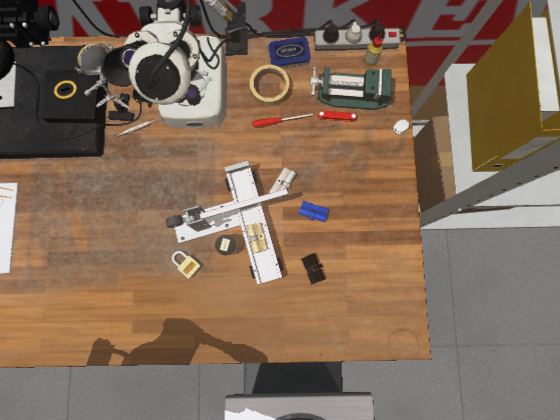

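The scene shows the track with its gate at the middle of the table. In the top view the lane runs from about (268,280) to (237,165), the boom end is at (287,192), the post at about (187,218) and the brass cylinder at (257,238). I'll zoom in next.

Run:
```python
import cv2,numpy as np
a=cv2.imread("pics/top0.png")[150:295,155:335]; b=cv2.imread("pics/scene0.png")[160:275,180:340]
a=cv2.resize(a,None,fx=4,fy=4,interpolation=cv2.INTER_CUBIC);b=cv2.resize(b,None,fx=5,fy=5,interpolation=cv2.INTER_CUBIC)
cv2.imwrite("pics/a.png",a);cv2.imwrite("pics/b.png",b)
```

```text
(no output)
```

View pics/a.png

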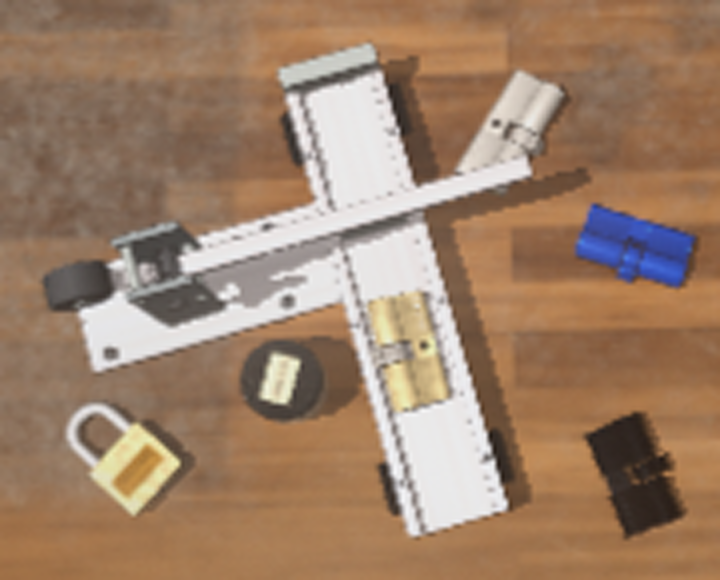

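View pics/b.png

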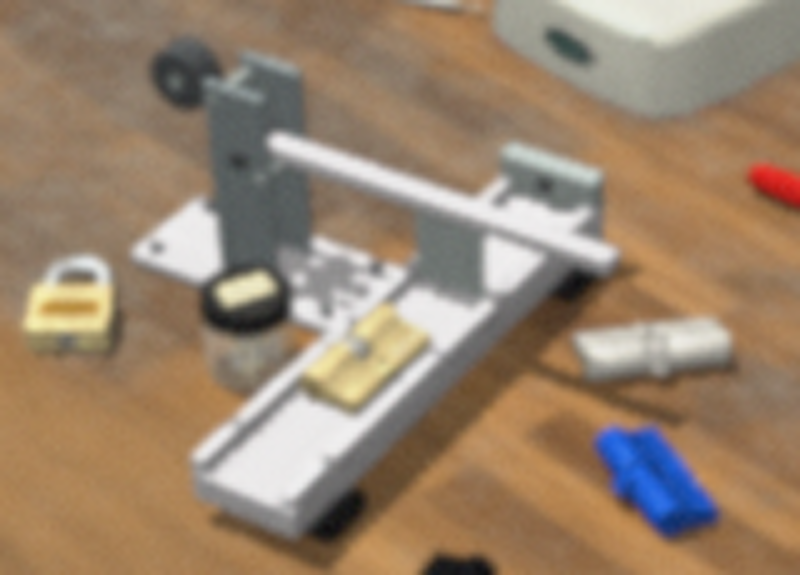

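```bash
cat > h.py <<'E'
import numpy as np
from scipy.optimize import least_squares
from cell import camera_model
M={n:camera_model(n) for n in("scene","top")}
def proj(n,P,m=None):
    m=m or M[n]; P=np.atleast_2d(P); c=P@m["world_to_cam"][:3,:3].T+m["world_to_cam"][:3,3]
    f=210/np.tan(np.radians(m["vfov"])/2)
    return np.c_[m["cx"]+f*c[:,0]/-c[:,2], m["cy"]-f*c[:,1]/-c[:,2]]
def tri(pt,ps):
    r=least_squares(lambda p:np.r_[(proj("top",p)-pt)[0],(proj("scene",p)-ps)[0]],[.5,0,.05]); return r.x,r.fun
def T(p,P):
    P=np.atleast_2d(P)/1000; c,s=np.cos(p[2]),np.sin(p[2])
    return np.c_[p[0]+c*P[:,0]-s*P[:,1],p[1]+s*P[:,0]+c*P[:,1],P[:,2]]
E
python3 - <<'E'
from h import *
t=lambda u,v:np.array([155+u/4,150+v/4]); s=lambda u,v:np.array([180+u/5,160+v/5])
P=[(-170,28,36),(-170,-28,36),(0,-90,82),(88,28,52),(88,-28,52)]
a=np.array([t(412,532),t(508,508),t(531,170),t(285,92),t(380,68)]); b=np.array([s(197,468),s(297,518),s(613,253),s(503,160),s(600,183)])
for x,y in zip(a,b): 
    q=tri(x,y);print(q[0].round(4),q[1].round(1))
f=lambda p:np.r_[(proj("top",T(p,P))-a).ravel(),(proj("scene",T(p,P))-b).ravel()]
r=least_squares(f,[.5,0,.2],loss='soft_l1');print(r.x.round(4),r.fun.round(1))
cyl,_=tri(t(409,350),s(367,356));print("cyl",cyl)
c,sn=np.cos(r.x[2]),np.sin(r.x[2]);d=cyl[:2]-r.x[:2];print(c*d[0]+sn*d[1],-sn*d[0]+c*d[1])
# others on desk
for n,uv,z in(("jar",(283,378),.048),("padl",(140,470),.015),("oth",(513,125),.017),("boomend",(531,170),.085),("cyl",(409,350),.045)):
    q=least_squares(lambda p:(proj("top",[p[0],p[1],z])-t(*uv))[0],[.5,0]).x;d=q-r.x[:2];print(n,q.round(3),"track",(c*d[0]+sn*d[1]).round(3),(-sn*d[0]+c*d[1]).round(3))
E
```

```text
[0.3893 0.081  0.0293] [ 0.2 -0.3 -0.4  0. ]
[0.4018 0.0279 0.0259] [ 0.4 -0.6 -0.7  0.1]
[0.5777 0.0115 0.0885] [ 0.5 -0.7 -0.8  0.2]
[0.6343 0.1472 0.0488] [ 0.5 -0.7 -1.   0.2]
[0.6465 0.0924 0.055 ] [ 0.9 -1.3 -1.7  0.4]
[0.5569 0.0977 0.2692] [ 0.8  1.4  1.5 -0.1  0.7 -1.4 -0.1 -1.1  0.3 -2.1 -1.5 -1.2 -0.8 -2.7
  0.3  2.1 -1.3 -1.  -1.5  0.7]
cyl [0.48816929 0.0806558  0.0391997 ]
-0.07076552397035628 0.0017999374261448015
jar [0.473 0.15 ] track -0.068 0.072
padl [0.426 0.234] track -0.09 0.166
oth [0.618 0.021] track 0.039 -0.09
boomend [0.577 0.013] track -0.003 -0.088
cyl [0.487 0.081] track -0.072 0.003
```

Track pose is about (0.557, 0.098) with yaw 0.267. The plan is to hook the closed, tilted fingers under the boom outside the lane, swing it up, then push the cylinder with the tool pointing down. First I move to staging.

Request:
step_arm(
  commands=[
    [0,2.3,-3.3,0,0,0,0.118],
    [0,4.6,-6.6,0,0,0,0.235],
    [0,6.9,-9.9,0,0,0,0.353],
    [0,9.2,-13.2,0,0,0,0.47],
    [0,11.5,-16.5,0,0,0,0.588],
  ],
)

```text
time: 0.52
tool_pos: [0.2726, 0.3453, 0.2265]
tool_rot: [-3.141, -0.0, -2.913]
contact_force: [1.8, -0.7, 0.1]
opening: 0.0626
grip_force: 0.0
```

Request:
step_arm(
  commands=[
    [0,2.3,-3.3,-0.5,0.02,-0.072,0],
    [0,4.6,-6.6,-1,0.04,-0.145,0],
    [0,6.9,-9.9,-1.5,0.06,-0.217,0],
    [0,9.2,-13.2,-2,0.08,-0.29,0],
    [0,11.5,-16.5,-2.5,0.099,-0.362,0],
  ],
)

```text
time: 0.93
tool_pos: [0.3877, 0.1804, 0.2019]
tool_rot: [3.126, 0.379, -2.921]
contact_force: [1.7, 1.2, -0.2]
opening: 0.0297
grip_force: 0.0
```

Request:
step_arm(
  commands=[
    [0,2.3,-3.3,-0.5,0.02,-0.072,0],
    [0,4.6,-6.6,-1,0.04,-0.145,0],
    [0,6.9,-9.9,-1.5,0.06,-0.217,0],
    [0,9.2,-13.2,-2,0.08,-0.29,0],
    [0,11.5,-16.5,-2.5,0.099,-0.362,0],
  ],
)

```text
time: 1.35
tool_pos: [0.442, 0.1157, 0.1877]
tool_rot: [3.069, 0.604, -2.924]
contact_force: [0.1, 0.4, 0.2]
opening: 0.0009
grip_force: 0.0
```

Run:
```python
from h import *
from cell import *
import cv2
o=observe();print(o["time"],o["tool_pos"],o["tool_rot"],o["qpos"].round(2),o["contact_force"])
def cr(n):return cv2.resize(read_camera(n)[140:300,160:360,::-1],None,fx=2,fy=2,interpolation=cv2.INTER_CUBIC)
w=read_camera("wrist")[:,:,::-1]
m=camera_model("wrist")
np.save("wm.npy",m,allow_pickle=True)
cv2.imwrite("pics/w1.png",w)
```

```text
1.35 [0.4419751  0.11572084 0.18770578] [ 3.06923365  0.60397745 -2.92395502] [-0.08  0.01  2.26  0.68  0.39 -2.47] [0.13412776 0.42731562 0.20406677]
```

View pics/w1.png

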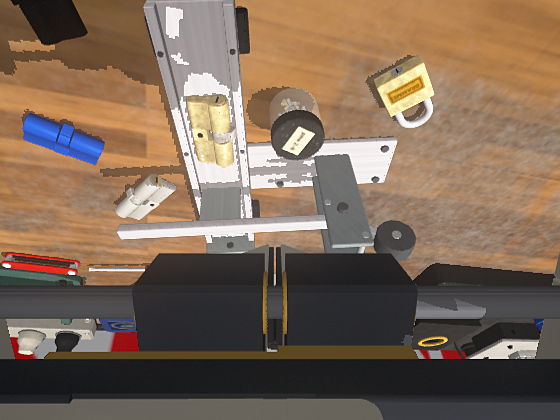

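The wrist view shows the track upside down: cylinder at (210,130), boom from (120,232) to (325,222), jar at (298,130). The move slowed because j5 is near its limit with j4 swinging, so I'll check the wrist geometry.

Run:
```python
from h import *
from cell import observe
from scipy.spatial.transform import Rotation as R
o=observe();q=o["qpos"];A=R.from_euler("xyz",o["tool_rot"])
print(A.as_matrix().round(3))
def ori(q):
    return (R.from_euler("z",q[0])*R.from_euler("y",q[1]+q[2])*R.from_euler("z",q[3])*R.from_euler("y",q[4])*R.from_euler("z",q[5])).as_matrix()
M0=ori(q); print((M0.T@A.as_matrix()).round(3))
q0=[1.102,.342,1.524,0,1.275,-.146];print((ori(q0).T@R.from_euler("xyz",[-3.1403,0,2.8188]).as_matrix()).round(3))
# wrist centre constraints: p - d6*z
for qq,p,z in((q,o["tool_pos"],A.as_matrix()[:,2]),(q0,np.array([.1664,.4976,.2261]),np.array([0,0,-1.]))):
    print("az tcp",np.arctan2(p[1],p[0]),"j1",qq[0])
    for d in(.2,.25,.3,.35): 
        w=p-d*z; print(d,np.hypot(w[0],w[1]),w[2],np.arctan2(w[1],w[0]), "sh->w with h .15-.4",[round(float(np.hypot(np.hypot(w[0],w[1]),w[2]-h)),3) for h in(.1,.2,.3,.4)])
```

```text
[[-0.802 -0.259  0.538]
 [-0.181  0.964  0.194]
 [-0.569  0.059 -0.82 ]]
[[ 0. -1. -0.]
 [ 1.  0. -0.]
 [ 0. -0.  1.]]
[[ 0.    -1.     0.002]
 [ 1.     0.     0.   ]
 [-0.     0.002  1.   ]]
az tcp 0.2560728802612196 j1 -0.08388741185353919
0.2 0.34315297584568905 0.35117283279937994 0.22586477473934555 sh->w with h .15-.4 [0.425, 0.375, 0.347, 0.347]
0.25 0.31477764567466643 0.39218335164935125 0.21490352883676292 sh->w with h .15-.4 [0.429, 0.369, 0.328, 0.315]
0.3 0.2864476257338014 0.4331938704993227 0.20177227345956245 sh->w with h .15-.4 [0.439, 0.369, 0.316, 0.288]
0.35 0.25817783221626595 0.474204389349294 0.1857620551720742 sh->w with h .15-.4 [0.455, 0.377, 0.311, 0.269]
az tcp 1.2480814525428745 j1 1.102
0.2 0.5246853533309273 0.42610000000000003 1.2480814525428745 sh->w with h .15-.4 [0.618, 0.571, 0.54, 0.525]
0.25 0.5246853533309273 0.47609999999999997 1.2480814525428745 sh->w with h .15-.4 [0.646, 0.593, 0.553, 0.53]
0.3 0.5246853533309273 0.5261 1.2480814525428745 sh->w with h .15-.4 [0.676, 0.618, 0.571, 0.54]
0.35 0.5246853533309273 0.5761 1.2480814525428745 sh->w with h .15-.4 [0.708, 0.646, 0.593, 0.553]
```

```bash
cat > kin.py <<'E'
import numpy as np
from scipy.spatial.transform import Rotation as R
from scipy.optimize import least_squares
Q6=R.from_matrix([[0,-1,0],[1,0,0],[0,0,1]])
def fk(q,k):
    a0,h,L1,L2,lat,d=k
    r=a0+L1*np.sin(q[1])+L2*np.sin(q[1]+q[2]); z=h+L1*np.cos(q[1])+L2*np.cos(q[1]+q[2])
    o=R.from_euler("z",q[0])*R.from_euler("y",q[1]+q[2])*R.from_euler("z",q[3])*R.from_euler("y",q[4])*R.from_euler("z",q[5])*Q6
    return R.from_euler("z",q[0]).apply([r,lat,z])+d*o.apply([0,0,1]),o
D=[([1.102,.3426,1.5249,0,1.2754,-.146],[.16636,.49759,.22613])]
lo=np.array([-2.53,-.77,.04,-1,.28,-3.11]);hi=-np.array([-2.53,-2.02,-2.7,-4.14,-2.66,-3.11])
def ik(p,o,k,q0):
    f=lambda q:np.r_[(fk(q,k)[0]-p)*10,(fk(q,k)[1].inv()*o).as_rotvec()]
    s=least_squares(f,np.clip(q0,lo+1e-3,hi-1e-3),bounds=(lo,hi));return s.x,np.abs(s.fun).max()
E
python3 - <<'E'
from kin import *
from cell import observe
o=observe();D.append((o["qpos"],o["tool_pos"]))
f=lambda k:np.concatenate([fk(q,k)[0]-p for q,p in D])
s=least_squares(f,[0,.3,.4,.4,.07,.3]);k=s.x;print(k,np.abs(s.fun).max());np.save("k.npy",k)
c,sn=np.cos(.267),np.sin(.267)
def W(x,y,z):return [.557+c*x-sn*y,.098+sn*x+c*y,z]
for head in(.267,.0,-.2,-.4):
  for tilt in(.75,.6):
    b=R.from_euler("z",np.pi+head)*R.from_euler("x",np.pi)
    ob=R.from_rotvec(np.array([-np.sin(head),np.cos(head),0])*-tilt)*b
    for nm,p in(("stage",W(-.07,-.081,.15)),("under",W(.012,-.081,.033)),("up",W(.012,.04,.21))):
        best=min((ik(p,ob,k,q0) for q0 in([0,.5,1.7,0,.6,-1.8],[0,.5,1.7,0,.6,1.3],[0,.5,1.7,.5,.6,-2.3],[0,.5,1.7,3,.6,-1.8])),key=lambda t:t[1])
        print(head,tilt,nm,best[0].round(2),round(best[1],4))
E
```

```text
[-0.01888508  0.11707612  0.56644823  0.363984    0.07640565  0.31805734] 4.870086833808074e-10
0.267 0.75 stage [-0.37  0.17  2.23  1.07  0.4  -3.11] 0.1137
0.267 0.75 under [-0.23  0.48  2.1   1.15  0.28 -3.11] 0.2373
0.267 0.75 up [-0.01  0.16  2.09  0.86  0.28 -2.61] 0.03
0.267 0.6 stage [-0.36  0.18  2.2   0.94  0.42 -3.01] 0.0
0.267 0.6 under [-0.23  0.48  2.09  1.12  0.28 -3.11] 0.0943
0.267 0.6 up [ 0.04  0.18  1.97  0.32  0.42 -2.05] 0.0
0.0 0.75 stage [-0.32  0.15  2.28  1.3   0.28 -3.11] 0.0767
0.0 0.75 under [-0.24  0.48  2.12  1.35  0.28 -3.11] 0.2259
0.0 0.75 up [ 0.21  0.19  2.04 -0.67  0.28 -0.76] 0.0393
0.0 0.6 stage [-0.25  0.16  2.19  0.61  0.28 -2.37] 0.0289
0.0 0.6 under [-0.24  0.48  2.12  1.33  0.28 -3.11] 0.1569
0.0 0.6 up [ 0.16  0.2   1.96 -0.23  0.41 -1.22] 0.0
-0.2 0.75 stage [ 0.    0.19  2.2  -1.    0.28 -0.41] 0.1205
-0.2 0.75 under [-0.25  0.48  2.15  1.5   0.28 -3.11] 0.2553
-0.2 0.75 up [ 0.29  0.21  2.03 -1.    0.39 -0.23] 0.0065
-0.2 0.6 stage [-0.1   0.18  2.15 -0.25  0.28 -1.25] 0.058
-0.2 0.6 under [ 0.04  0.5   2.04 -1.    0.28 -0.37] 0.1281
-0.2 0.6 up [ 0.25  0.22  1.92 -0.53  0.51 -0.72] 0.0
-0.4 0.75 stage [-0.    0.19  2.2  -1.    0.28 -0.26] 0.1126
-0.4 0.75 under [ 0.04  0.5   2.04 -1.    0.28 -0.19] 0.2476
-0.4 0.75 up [ 0.37  0.26  1.96 -1.    0.59 -0.03] 0.0123
-0.4 0.6 stage [-0.01  0.19  2.17 -0.81  0.3  -0.46] 0.0
-0.4 0.6 under [ 0.04  0.5   2.04 -1.    0.28 -0.2 ] 0.1012
-0.4 0.6 up [ 0.32  0.26  1.86 -0.66  0.65 -0.39] 0.0
```

Outward tilt is blocked by j5's limit at this height. Better to point the tool down and nip the 12 mm boom lightly near its free end, with the pads closing along track x so the boom turns in them, then carry it along its arc and release. The same orientation serves for the cylinder push.

Run:
```python
from kin import *
from cell import observe
k=np.load("k.npy");o=observe();A=R.from_euler("xyz",o["tool_rot"])
t=R.from_euler("z",1.838)*R.from_euler("x",np.pi)
print((t*A.inv()).as_rotvec().round(3), ((t*A.inv()).as_rotvec()/3).round(3))
for p in([.575,.027,.16],[.575,.027,.061],[.54,.155,.25],[.428,.063,.032],[.565,.1,.032]):
    print(p,[x.round(3) if i==0 else x for i,x in enumerate(ik(p,t,k,[0,.4,1.7,0,1,-.4]))])
```

```text
[ 0.278  0.612 -1.495] [ 0.093  0.204 -0.498]
[0.575, 0.027, 0.16] [array([-0.086,  0.468,  1.512, -0.   ,  1.162, -0.353]), np.float64(1.3458123504506148e-11)]
[0.575, 0.027, 0.061] [array([-0.086,  0.556,  1.661, -0.   ,  0.924, -0.353]), np.float64(9.791834010286493e-10)]
[0.54, 0.155, 0.25] [array([ 0.143,  0.396,  1.373,  0.   ,  1.373, -0.124]), np.float64(5.99309466810891e-14)]
[0.428, 0.063, 0.032] [array([-0.031,  0.403,  2.081, -0.   ,  0.658, -0.299]), np.float64(2.1813740575059943e-12)]
[0.565, 0.1, 0.032] [array([ 0.042,  0.586,  1.702,  0.   ,  0.854, -0.226]), np.float64(3.3306690738754696e-16)]
```

Request:
step_arm(
  commands=[
    [0.6,1,-0.6,0.3,0.02,0.044,-0.107],
    [0.6,2,-1.2,0.6,0.04,0.087,-0.214],
    [0.6,3,-1.8,0.9,0.06,0.131,-0.32],
    [0.6,4,-2.4,1.2,0.08,0.175,-0.427],
    [0.6,4,-3,1.5,0.093,0.204,-0.498],
  ],
)

```text
time: 1.82
tool_pos: [0.4822, 0.0879, 0.2026]
tool_rot: [2.984, 0.443, 2.929]
contact_force: [-0.1, 0.2, -0.0]
opening: 0.0294
grip_force: 0.0
```

Request:
step_arm(
  commands=[
    [0.6,1,-0.6,0,0.02,0.044,-0.107],
    [0.6,2,-1.2,0,0.04,0.087,-0.214],
    [0.6,3,-1.8,0,0.06,0.131,-0.32],
    [0.6,4,-2.4,0,0.08,0.175,-0.427],
    [0.6,4,-3,0,0.093,0.204,-0.498],
  ],
)

```text
time: 2.23
tool_pos: [0.523, 0.0581, 0.2028]
tool_rot: [2.991, 0.223, 2.43]
contact_force: [-0.3, -0.0, -0.5]
opening: 0.0548
grip_force: 0.0
```

Request:
step_arm(
  commands=[
    [0.6,1,-0.6,0,0.02,0.044,-0.107],
    [0.6,2,-1.2,0,0.04,0.087,-0.214],
    [0.6,3,-1.8,0,0.06,0.131,-0.32],
    [0.6,4,-2.4,0,0.08,0.175,-0.427],
    [0.6,4,-3,0,0.093,0.204,-0.498],
  ],
)

```text
time: 2.65
tool_pos: [0.5628, 0.0278, 0.2022]
tool_rot: [3.103, 0.032, 1.943]
contact_force: [-0.8, -0.9, -0.5]
opening: 0.055
grip_force: 0.0
```

```bash
cat > to.py <<'E'
from kin import *
from cell import observe
def to(p):
    o=observe();A=R.from_euler("xyz",o["tool_rot"]);t=R.from_euler("z",1.838)*R.from_euler("x",np.pi)
    print("t",o["time"],"shift cm",((np.array(p)-o["tool_pos"])*100).round(2),"turn",(t*A.inv()).as_rotvec().round(3),"F",o["contact_force"].round(1),"q",o["qpos"].round(2))
E
python3 -c "
from to import *
to([.575,.027,.16])"
```

```text
t 2.65 shift cm [ 1.22 -0.08 -4.22] turn [ 0.018  0.047 -0.106] F [-0.8 -0.9 -0.5] q [-0.08  0.41  1.5  -0.01  1.19 -0.45]
```

Request:
step_arm(
  commands=[
    [0.6,0.6,0,-2.7,0.009,0.023,-0.053],
    [0.6,1.2,-0.1,-5.4,0.018,0.047,-0.106],
    [0.6,1.2,-0.1,-8.2,0.018,0.047,-0.106],
    [0.6,1.2,-0.1,-8.2,0.018,0.047,-0.106],
  ],
)

```text
time: 2.98
tool_pos: [0.57, 0.0273, 0.1147]
tool_rot: [-3.133, -0.003, 1.843]
contact_force: [-1.1, -0.1, -1.2]
opening: 0.0555
grip_force: 0.0
```

Run:
```python
from to import *
from h import *
from cell import *
import cv2
to([.575,.027,.061]); m=camera_model("wrist"); w=read_camera("wrist")[:,:,::-1].copy()
print(proj("wrist",T([.557,.098,.267],[(0,-90,80),(0,-75,85),(-6,-60,85),(6,-60,85),(-6,-90,85),(6,-90,85)]),m).round(0))
p=observe()["tool_pos"];print(proj("wrist",[p],m).round(0))
cv2.imwrite("pics/w2.png",w)
```

```text
t 2.9833 shift cm [ 0.5  -0.03 -5.37] turn [-0.001 -0.009 -0.005] F [-1.1 -0.1 -1.2] q [-0.09  0.54  1.54  0.    1.07 -0.36]
[[285. 269.]
 [286. 249.]
 [275. 224.]
 [297. 224.]
 [275. 273.]
 [296. 273.]]
[[277. 268.]]
```

View pics/w2.png

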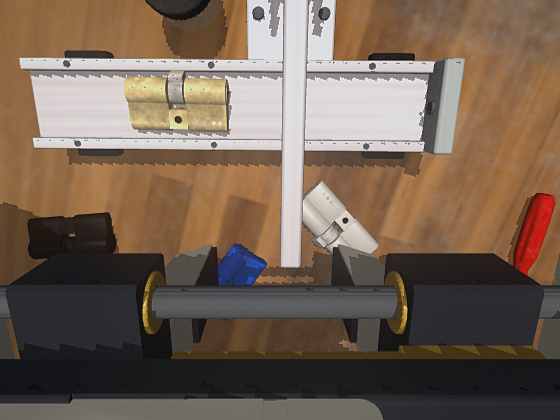

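The wrist picture shows the open fingers either side of the boom: end at (290,267), bar columns 281–299, about 2 mm from prediction. I go down and grip lightly.

Request:
step_arm(
  commands=[
    [0.6,0.3,0.3,-2,0,0,0],
    [0.6,0.3,0.3,-4,0,0,0],
    [0.6,0.3,0.3,-5.9,0,0,0],
    [0.6,0.3,0.3,-5.9,0,0,0],
    [0.6,0.3,0.3,-5.9,0,0,0],
  ],
  grip_force=5,
)

```text
time: 3.45
tool_pos: [0.5764, 0.0307, 0.0626]
tool_rot: [3.139, -0.001, 1.846]
contact_force: [0.4, 0.0, 0.7]
opening: 0.055
grip_force: 0.0
```

Request:
step_arm(
  commands=[
    [0,0,0,0,0,0,0],
    [0,0,0,0,0,0,0],
    [0,0,0,0,0,0,0],
    [0,0,0,0,0,0,0],
    [0,0,0,0,0,0,0],
  ],
  grip_force=5,
)

```text
time: 3.87
tool_pos: [0.5765, 0.0306, 0.062]
tool_rot: [3.138, -0.002, 1.846]
contact_force: [0.4, -0.3, 0.7]
opening: 0.0266
grip_force: 0.0
```

Request:
step_arm(
  commands=[
    [0,0,0,0,0,0,0],
    [0,0,0,0,0,0,0],
    [0,0,0,0,0,0,0],
  ],
)

```text
time: 4.12
tool_pos: [0.5782, 0.0311, 0.062]
tool_rot: [3.134, -0.002, 1.845]
contact_force: [5.3, 3.1, -1.3]
opening: 0.0115
grip_force: 5.0
```

Run:
```python
from cell import observe
import numpy as np
o=observe();p=o["tool_pos"]
print(o["time"],p,o["opening"],o["grip_force"],o["contact_force"],o["tool_rot"])
c,s=np.cos(.267),np.sin(.267)
d=p[:2]-[.557,.098]; y=-s*d[0]+c*d[1]; print("track",c*d[0]+s*d[1],y)
r=.110-y-.003; 
for th in(.15,.3,.45,.6,.75,.9,1.05,1.2,1.3,1.38):
    dy=r*(1-np.cos(th));print(th,(np.array([-s*dy,c*dy,r*np.sin(th)])*100).round(1).tolist())
```

```text
4.1167 [0.57822146 0.03111298 0.06199606] 0.011546373047437214 4.9862186796963215 [ 5.28213016  3.06038392 -1.26771388] [ 3.13386226e+00 -1.93433608e-03  1.84513155e+00]
track 0.002822111864223542 -0.07011603796710271
0.15 [-0.1, 0.2, 2.6]
0.3 [-0.2, 0.8, 5.2]
0.45 [-0.5, 1.7, 7.7]
0.6 [-0.8, 3.0, 10.0]
0.75 [-1.3, 4.6, 12.1]
0.9 [-1.8, 6.5, 13.9]
1.05 [-2.3, 8.6, 15.4]
1.2 [-3.0, 10.9, 16.5]
1.3 [-3.4, 12.5, 17.1]
1.38 [-3.8, 13.8, 17.4]
```

Request:
step_arm(
  commands=[
    [0,0.1,0,0,0,0,0],
    [0,0.1,0.1,1.3,0,0,0],
    [0,0.1,0.2,2.6,0,0,0],
    [0,0,0.5,3.9,0,0,0],
    [0,0,0.8,5.2,0,0,0],
  ],
)

```text
time: 4.53
tool_pos: [0.5763, 0.0386, 0.1138]
tool_rot: [3.139, -0.002, 1.845]
contact_force: [-0.0, 2.1, -0.9]
opening: 0.0119
grip_force: 5.0
```

Request:
step_arm(
  commands=[
    [0,-0.2,0.4,1.3,0,0,0],
    [0,-0.3,0.9,2.5,0,0,0],
    [0,-0.4,1.5,3.7,0,0,0],
    [0,-0.6,2.2,4.8,0,0,0],
    [0,-0.6,2.2,4.8,0,0,0],
  ],
)

```text
time: 4.95
tool_pos: [0.5702, 0.0612, 0.1633]
tool_rot: [3.137, -0.001, 1.846]
contact_force: [-0.7, -3.0, 2.0]
opening: 0.012
grip_force: 5.0
```

Request:
step_arm(
  commands=[
    [0,-0.2,0.8,1.1,0,0,0],
    [0,-0.5,1.6,2.1,0,0,0],
    [0,-0.7,2.5,3.0,0,0,0],
    [0,-1.0,3.5,3.9,0,0,0],
    [0,-1.0,3.5,3.9,0,0,0],
  ],
)

```text
time: 5.37
tool_pos: [0.5603, 0.0976, 0.2024]
tool_rot: [3.136, -0.002, 1.847]
contact_force: [1.9, -2.3, 2.9]
opening: 0.012
grip_force: 5.0
```

Request:
step_arm(
  commands=[
    [0,-0.2,1.0,0.8,0,0,0],
    [0,-0.5,2.1,1.5,0,0,0],
    [0,-0.8,3.2,2.1,0,0,0],
    [0,-1.2,4.4,2.6,0,0,0],
    [0,-1.2,4.4,2.6,0,0,0],
  ],
)

```text
time: 5.78
tool_pos: [0.5481, 0.1425, 0.2277]
tool_rot: [3.136, -0.003, 1.848]
contact_force: [3.4, -0.4, 3.6]
opening: 0.012
grip_force: 5.0
```

Request:
step_arm(
  commands=[
    [0,-0.4,1.6,0.6,0,0,0],
    [0,-0.8,2.9,0.9,0,0,0],
    [0,-0.8,2.9,0.9,0,0,0],
  ],
)

```text
time: 6.03
tool_pos: [0.5402, 0.1715, 0.2361]
tool_rot: [3.136, -0.004, 1.848]
contact_force: [6.7, 1.0, 3.1]
opening: 0.0122
grip_force: 5.0
```

Run:
```python
from cell import *
import cv2,numpy as np
o=observe();print(o["opening"],o["tool_pos"],o["contact_force"])
f=lambda n,y,x:cv2.resize(read_camera(n)[y:y+160,x:x+160,::-1],(400,400),interpolation=cv2.INTER_CUBIC)
cv2.imwrite("pics/c1.png",np.hstack([f("scene",110,190),f("top",130,160)]))
```

```text
0.012176398586517546 [0.54024856 0.17149287 0.23612471] [6.71479732 0.99541301 3.09293329]
```

View pics/c1.png

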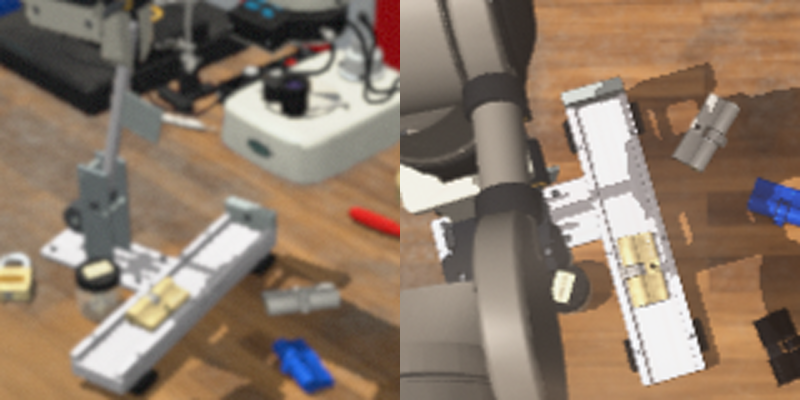

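The boom stands almost upright (left half, about (118,110)) in the gripper and the lane is clear. I release it and move off to the -y side.

Request:
step_arm(
  commands=[
    [0.6,0,0,0,0,0,0],
    [0.6,0,0,0,0,0,0],
    [0.6,0,0,0,0,0,0],
    [0.6,0,0,0,0,0,0],
    [0.6,0,0,0,0,0,0],
  ],
)

```text
time: 6.55
tool_pos: [0.5397, 0.1686, 0.2349]
tool_rot: [3.14, -0.003, 1.846]
contact_force: [0.1, 0.3, 0.8]
opening: 0.0408
grip_force: 0.0
```

Request:
step_arm(
  commands=[
    [0.6,0.6,-2.1,1,0,0,0],
    [0.6,1.2,-4.2,1,0,0,0],
    [0.6,1.8,-6.3,1,0,0,0],
    [0.3,2.4,-8.4,1,0,0,0],
    [0.1,3,-10.5,1,0,0,0],
  ],
)

```text
time: 6.97
tool_pos: [0.5702, 0.0626, 0.2452]
tool_rot: [3.139, -0.003, 1.846]
contact_force: [0.4, -0.2, -0.1]
opening: 0.0459
grip_force: 0.0
```

Run:
```python
from to import *
from cell import *
import cv2
to([.428,.063,.08])
f=lambda n,y,x:cv2.resize(read_camera(n)[y:y+160,x:x+160,::-1],(400,400),interpolation=cv2.INTER_CUBIC)
cv2.imwrite("pics/c2.png",np.hstack([f("scene",110,190),f("top",130,160)]))
```

```text
t 6.9667 shift cm [-14.22   0.04 -16.52] turn [-0.003  0.002 -0.008] F [ 0.4 -0.2 -0.1] q [-0.03  0.42  1.36  0.    1.37 -0.3 ]
```

View pics/c2.png

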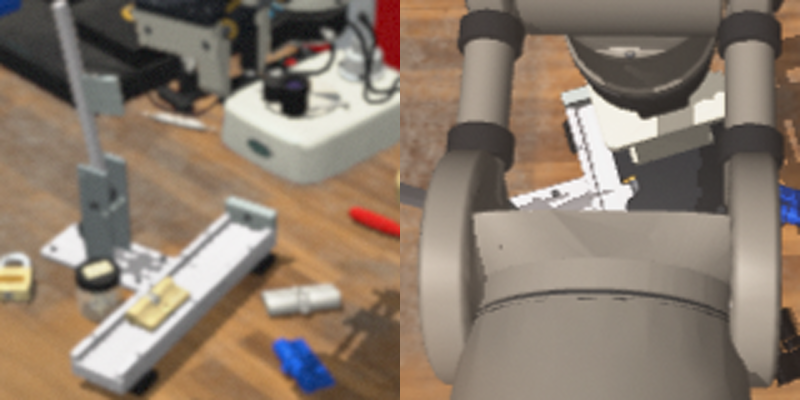

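The boom now leans back on its stop (left half, top at (60,5)) and the cylinder has not moved. I go behind the cylinder with closed fingers.

Request:
step_arm(
  commands=[
    [0,-3,0,-1.5,0,0,0],
    [0,-6,0,-3,0,0,0],
    [0,-9,0,-4.5,0,0,0],
    [0,-12,0,-6,0,0,0],
    [0,-14.6,-0.1,-7.5,0,0,-0.008],
  ],
)

```text
time: 7.48
tool_pos: [0.4217, 0.0634, 0.1696]
tool_rot: [3.139, -0.003, 1.838]
contact_force: [0.1, 0.2, -0.8]
opening: 0.0052
grip_force: 0.0
```

Request:
step_arm(
  commands=[
    [0,0,0,-2.5,0,0,0],
    [0,0,0,-5,0,0,0],
    [0,0,0,-7,0,0,0],
    [0,0,0,-7,0,0,0],
    [0,0,0,-7,0,0,0],
  ],
)

```text
time: 7.9
tool_pos: [0.4235, 0.0631, 0.1001]
tool_rot: [3.141, -0.003, 1.838]
contact_force: [-0.1, 1.0, 0.7]
opening: 0.0008
grip_force: 0.0
```

Run:
```python
from to import *
from h import *
from cell import *
import cv2
to([.424,.0616,.032]); m=camera_model("wrist"); w=read_camera("wrist")[:,:,::-1].copy()
P=[.557,.098,.267]
for y in(-28,28,-21,21): 
    a=proj("wrist",T(P,[(-165,y,36),(-20,y,36)]),m).round().astype(int); cv2.line(w,a[0].tolist(),a[1].tolist(),(0,0,255),1)
a=proj("wrist",T(P,[(-170,-28,36),(-170,28,36)]),m).round().astype(int);cv2.line(w,a[0].tolist(),a[1].tolist(),(0,0,255),1)
p=observe()["tool_pos"];p[2]=.032;u=proj("wrist",[p],m).round().astype(int)[0];cv2.circle(w,u.tolist(),4,(0,255,0),1);print(u)
cv2.imwrite("pics/w3.png",w)
```

```text
t 7.9 shift cm [ 0.05 -0.15 -6.81] turn [-0.003 -0.     0.   ] F [-0.1  1.   0.7] q [-0.03  0.33  1.95  0.    0.86 -0.3 ]
[276 223]
```

View pics/w3.png

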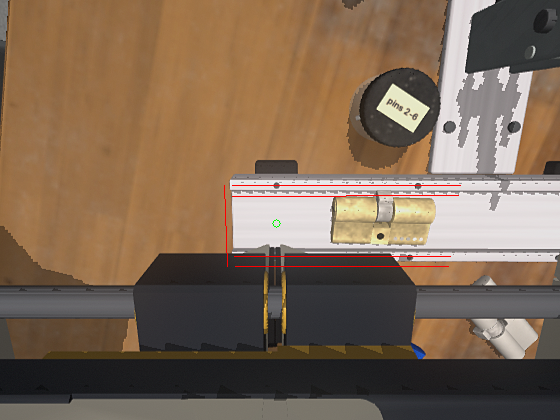

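The lane shows about 4 mm further toward +y than predicted (outer edges at rows 176 and 260, cylinder's near end at column 332). The tool is within about 2 mm of the lane's middle, so I nudge it +1.5 mm, lower and push.

Request:
step_arm(
  commands=[
    [0,0,0.15,-2.5,0,0,0],
    [0,0,0.15,-4.5,0,0,0],
    [0,0,0.15,-6,0,0,0],
    [0,0,0.15,-6.7,0,0,0],
    [0,0,0.15,-6.7,0,0,0],
  ],
)

```text
time: 8.37
tool_pos: [0.4243, 0.0643, 0.0332]
tool_rot: [3.139, -0.003, 1.838]
contact_force: [-0.1, 0.2, 0.2]
opening: 0.0005
grip_force: 0.0
```

Request:
step_arm(
  commands=[
    [0,0.8,0.21,0,0,0,0],
    [0,1.6,0.42,0,0,0,0],
    [0,2.4,0.63,0,0,0,0],
    [0,3.2,0.84,0,0,0,0],
    [0,3.9,1.04,0,0,0,0],
  ],
)

```text
time: 8.78
tool_pos: [0.4638, 0.0748, 0.0338]
tool_rot: [3.139, -0.003, 1.838]
contact_force: [-5.2, -1.2, 6.9]
opening: 0.0003
grip_force: 4.7
```

Request:
step_arm(
  commands=[
    [0,0,0,0,0,0,0],
  ],
)

```text
time: 8.87
tool_pos: [0.4648, 0.0749, 0.0338]
tool_rot: [3.138, -0.002, 1.838]
contact_force: [-1.9, 0.7, 4.7]
opening: 0.0008
grip_force: 2.1
```

Run:
```python
from h import *
from cell import *
import cv2
m=camera_model("wrist"); o=observe(); w=read_camera("wrist")[:,:,::-1].copy()
print(o["tool_pos"],o["contact_force"],o["torque"])
p=o["tool_pos"];u=proj("wrist",[p],m).round().astype(int)[0];cv2.circle(w,u.tolist(),4,(0,255,0),1);print(u)
s=cv2.resize(read_camera("scene")[175:255,215:315,::-1],(400,320),interpolation=cv2.INTER_CUBIC)
c=cv2.resize(w[120:330,180:440],(396,320))
cv2.imwrite("pics/w4.png",np.hstack([s,c]))
```

```text
[0.46479795 0.07491954 0.03384981] [-1.86655556  0.69933874  4.69115542] [-0.07009839  0.17776165  0.03760395]
[274 266]
```

View pics/w4.png

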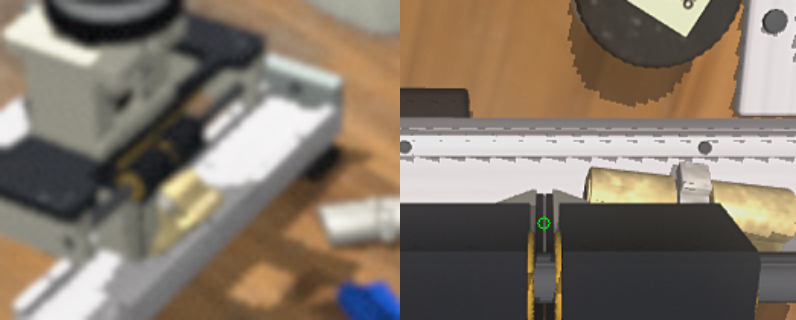

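The finger is in contact with the cylinder, which has turned slightly within the lane's play, and there is an upward force. I back off a touch, raise 1.5 mm, shift 1.5 mm toward -y and push on gently.

Request:
step_arm(
  commands=[
    [0,-0.6,-0.16,0,0,0,0],
    [0,-0.6,-0.16,0,0,0,0],
    [0,-0.55,-0.3,0.15,0,0,0],
    [0,-0.55,-0.3,0.15,0,0,0],
  ],
)

```text
time: 9.3
tool_pos: [0.4579, 0.0713, 0.035]
tool_rot: [3.138, -0.002, 1.837]
contact_force: [0.3, -0.6, -0.6]
opening: 0.0007
grip_force: 0.0
```

Request:
step_arm(
  commands=[
    [0,0.5,0.13,0,0,0,0],
    [0,1.0,0.26,0,0,0,0],
    [0,1.5,0.39,0,0,0,0],
    [0,2.0,0.52,0,0,0,0],
    [0,2.5,0.65,0,0,0,0],
  ],
)

```text
time: 9.72
tool_pos: [0.4829, 0.0782, 0.0347]
tool_rot: [3.14, -0.003, 1.838]
contact_force: [-2.6, 0.4, 2.2]
opening: 0.0003
grip_force: 1.5
```

Request:
step_arm(
  commands=[
    [0,0.6,0.16,0,0,0,0],
    [0,1.2,0.31,0,0,0,0],
    [0,1.8,0.47,0,0,0,0],
    [0,2.4,0.62,0,0,0,0],
    [0,3.0,0.78,0,0,0,0],
  ],
)

```text
time: 10.13
tool_pos: [0.5134, 0.086, 0.0348]
tool_rot: [3.139, -0.002, 1.838]
contact_force: [-2.8, 0.1, 0.9]
opening: 0.0005
grip_force: 1.2
```

Request:
step_arm(
  commands=[
    [0,0.6,0.16,0,0,0,0],
    [0,1.2,0.31,0,0,0,0],
    [0,1.8,0.47,0,0,0,0],
    [0,2.4,0.62,0,0,0,0],
    [0,3.0,0.78,0,0,0,0],
  ],
)

```text
time: 10.55
tool_pos: [0.5433, 0.0938, 0.0348]
tool_rot: [3.139, -0.002, 1.838]
contact_force: [-2.4, -0.6, 1.7]
opening: 0.0006
grip_force: 1.2
```

Request:
step_arm(
  commands=[
    [0,0.4,0.1,0,0,0,0],
    [0,0.8,0.21,0,0,0,0],
    [0,1.2,0.31,0,0,0,0],
    [0,1.6,0.42,0,0,0,0],
  ],
)

```text
time: 10.88
tool_pos: [0.5589, 0.0979, 0.0348]
tool_rot: [3.139, -0.002, 1.838]
contact_force: [-1.5, -0.4, 1.2]
opening: 0.0006
grip_force: 1.2
```

Request:
step_arm(
  commands=[
    [0,0.2,0.05,0,0,0,0],
    [0,0.4,0.1,0,0,0,0],
    [0,0.4,0.1,0,0,0,0],
  ],
)

```text
time: 11.13
tool_pos: [0.5631, 0.0989, 0.0348]
tool_rot: [3.138, -0.002, 1.838]
contact_force: [-0.7, 0.9, 1.0]
opening: 0.0006
grip_force: 0.7
```

Request:
step_arm(
  commands=[
    [0,0.2,0.05,0,0,0,0],
    [0,0.4,0.1,0,0,0,0],
    [0,0.4,0.1,0,0,0,0],
  ],
)

```text
time: 11.38
tool_pos: [0.5671, 0.0999, 0.0348]
tool_rot: [3.138, -0.002, 1.838]
contact_force: [-1.3, -0.8, 0.9]
opening: 0.0007
grip_force: 0.8
```

Now I creep forward until the stop is felt.

Request:
step_arm(
  commands=[
    [0,0.2,0.05,0,0,0,0],
    [0,0.3,0.08,0,0,0,0],
    [0,0.3,0.08,0,0,0,0],
  ],
)

```text
time: 11.63
tool_pos: [0.57, 0.1007, 0.0348]
tool_rot: [3.138, -0.002, 1.838]
contact_force: [-1.9, 0.5, 1.3]
opening: 0.0002
grip_force: 0.9
```

Request:
step_arm(
  commands=[
    [0,0.2,0.05,0,0,0,0],
    [0,0.3,0.08,0,0,0,0],
    [0,0.3,0.08,0,0,0,0],
  ],
)

```text
time: 11.88
tool_pos: [0.5729, 0.1015, 0.0348]
tool_rot: [3.139, -0.002, 1.838]
contact_force: [-2.0, 0.3, 0.7]
opening: 0.0002
grip_force: 1.0
```

Request:
step_arm(
  commands=[
    [0,0.2,0.05,0,0,0,0],
    [0,0.3,0.08,0,0,0,0],
    [0,0.3,0.08,0,0,0,0],
  ],
)

```text
time: 12.13
tool_pos: [0.5735, 0.1018, 0.0344]
tool_rot: [-3.139, -0.003, 1.838]
contact_force: [-8.4, -2.4, 5.3]
opening: 0.0006
grip_force: 5.2
```

Request:
step_arm(
  commands=[
    [0,0.2,0.05,0,0,0,0],
    [0,0.3,0.08,0,0,0,0],
    [0,0.3,0.08,0,0,0,0],
  ],
)

```text
time: 12.38
tool_pos: [0.5739, 0.102, 0.0342]
tool_rot: [-3.133, -0.003, 1.838]
contact_force: [-17.4, -5.8, 9.9]
opening: 0.0003
grip_force: 10.3
```

The stop is felt at x = 0.5735. I back off, then raise.

Request:
step_arm(
  commands=[
    [0,-0.5,-0.13,0,0,0,0],
    [0,-1.2,-0.31,0,0,0,0],
    [0,-3,-0.8,0,0,0,0],
    [0,-5,-1.3,0,0,0,0],
    [0,-5,-1.3,0,0,0,0],
  ],
)

```text
time: 12.8
tool_pos: [0.5254, 0.0896, 0.0344]
tool_rot: [-3.141, -0.003, 1.837]
contact_force: [-0.2, 0.6, -0.9]
opening: 0.0007
grip_force: 0.0
```

Request:
step_arm(
  commands=[
    [0,0,0,3,0,0,0],
    [0,-2,-0.5,6,0,0,0],
    [0,-5,-1.5,9,0,0,0],
    [0,-8,-2,11,0,0,0],
    [0,-8,-2,11,0,0,0],
  ],
)

```text
time: 13.22
tool_pos: [0.4467, 0.0697, 0.1486]
tool_rot: [3.134, -0.001, 1.838]
contact_force: [1.0, 1.0, 0.1]
opening: 0.0008
grip_force: 0.0
```

Run:
```python
from h import *
from cell import *
import cv2
from to import to
to([.4,.05,.15])
# brass blob in scene and wrist, in the lane area
im=read_camera("scene")[:,:,::-1]
hsv=cv2.cvtColor(np.ascontiguousarray(im),cv2.COLOR_BGR2HSV);k=cv2.inRange(hsv,(18,70,90),(32,255,255))
n,l,s,c=cv2.connectedComponentsWithStats(k)
for i in range(1,n):
    if s[i,4]>25 and 180<c[i,0]<340 and 150<c[i,1]<290: print(s[i],c[i].round(1))
for P in([.557,.098,.267],[.56,.102,.262]): print(proj("scene",T(P,[(57,0,45),(88,0,45),(26,0,45)])).round(1).tolist())
cv2.imwrite("pics/end.png",im)
g=cv2.cvtColor(np.ascontiguousarray(im[110:200,200:280]),cv2.COLOR_BGR2GRAY);old=cv2.imread("pics/c2.png",0)[:,:400]
b=cv2.resize(np.ascontiguousarray(im[110:270,190:350]),(400,400),interpolation=cv2.INTER_CUBIC)
d=cv2.absdiff(cv2.cvtColor(b,cv2.COLOR_BGR2GRAY),old);print("boom/post diff",d[0:240,50:125].mean(), "lane",d[200:390,75:280].mean())
```

```text
t 13.2167 shift cm [-4.67 -1.97  0.14] turn [-0.003  0.007  0.   ] F [1.  1.  0.1] q [-0.02  0.29  1.84  0.    1.   -0.29]
[271 196  22  18 194] [282.3 204.9]
[184 216  20  15 240] [193.6 223.1]
[[282.4, 202.4], [288.9, 196.4], [275.7, 208.6]]
[[282.3, 201.3], [288.8, 195.3], [275.6, 207.5]]
boom/post diff 38.6665 lane 11.789576379974326
```

Cylinder position matches the end stop. The arm may be hiding the boom in the scene view, so I move well back and left and compare again.

Request:
step_arm(
  commands=[
    [0,-3,0,2,0,0,0],
    [0,-6,1,4,0,0,0],
    [0,-9,4,6,0,0,0],
    [0,-10,8,6,0,0,0],
    [0,-11,12,6,0,0,0],
  ],
)

```text
time: 13.68
tool_pos: [0.3402, 0.1882, 0.206]
tool_rot: [3.134, -0.003, 1.835]
contact_force: [0.8, 0.5, -0.3]
opening: 0.0004
grip_force: 0.0
```

Request:
step_arm(
  commands=[
    [0,-2,4,0,0,0,0],
    [0,-4,8,0,0,0,0],
    [0,-6,12,0,0,0,0],
    [0,-9,16,0,0,0,0],
    [0,-12,19,0,0,0,0],
  ],
)

```text
time: 14.1
tool_pos: [0.2314, 0.3667, 0.2043]
tool_rot: [3.137, -0.004, 1.838]
contact_force: [1.4, 0.7, -0.5]
opening: 0.0005
grip_force: 0.0
```

Run:
```python
from h import *
from cell import *
import cv2
o=observe();print(o["time"],o["tool_pos"],o["contact_force"])
def crop(n,y,x):return cv2.cvtColor(cv2.resize(np.ascontiguousarray(read_camera(n)[y:y+160,x:x+160,::-1]),(400,400),interpolation=cv2.INTER_CUBIC),cv2.COLOR_BGR2GRAY)
old=cv2.imread("pics/c2.png",0)[:,:400]; b=crop("scene",110,190); d=cv2.absdiff(b,old)
print("boom",d[10:240,45:130].mean(),"plate",d[70:120,85:125].mean(),"jar/padlock",d[250:320,0:120].mean(),"other",d[275:325,255:345].mean(),"lane",d[200:390,135:280].mean(),"bg",d[330:400,300:400].mean())
def blobs(n):
    hsv=cv2.cvtColor(np.ascontiguousarray(read_camera(n)),cv2.COLOR_RGB2HSV);k=cv2.inRange(hsv,(18,70,90),(32,255,255))
    _,l,s,c=cv2.connectedComponentsWithStats(k)
    for i in range(1,len(s)):
        if s[i,4]>40 and 150<c[i,0]<340 and 150<c[i,1]<290: print(n,s[i],c[i].round(1))
blobs("scene");blobs("top")
print(proj("top",T([.559,.1,.263],[(57,0,45),(26,0,45),(88,0,45)])).round(1).tolist())
```

```text
14.1 [0.23143264 0.36672    0.20434961] [ 1.38723576  0.699382   -0.52449951]
boom 3.3747314578005114 plate 3.5875 jar/padlock 4.133809523809524 other 4.387555555555555 lane 10.843375680580762 bg 36.621
scene [271 196  22  18 196] [282.4 204.8]
scene [184 216  20  15 235] [193.8 222.9]
top [233 169  19  28 293] [242.9 182.7]
top [180 255  21  21 169] [190.4 265.5]
[[241.4, 181.2], [245.1, 194.2], [237.8, 168.3]]
```

The boom, plate and bystanders are unchanged, and the top view puts the cylinder at x ≈ 54–57 mm past the gate line. Handing in.

```bash
python3 -c "
from cell import *
print(hand_in())"
```

```text
the job is handed in; nothing more can be done
None
```

The job is handed in, but no verdict came back; my last camera check showed the barrier raised at its back stop by itself, the cylinder against the end stop, and the padlock, jar and other cylinder not visibly moved. I raised the boom by gripping it lightly and carrying it up rather than pushing it.

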